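Find the bind in a knife-holder slide, back off and clamp

TASK

On the microtome's knife-holder slide, slide the carriage by its black grip block along the track, pushing the drag marker ahead of it, until you feel the carriage clearly tighten up; stop there and do not force it. Then back the carriage off to leave a gap of about 12 mm between its nose and the marker, without touching the marker with the fingers. Finally swing the clamp lever fully over to its locked end, and leave the other things on the bench where they are.

Things in the scene. Friction and masses are not known exactly. Their poses are not given: they have to be found in the camera images.
- base: fixed slide unit: aluminium foot plate 130 x 400 x 12 mm on the bench (195 mm to +y, 205 mm to -y of the origin), a steel track along its y axis, track top 30 mm above the bench, end block at +y, lever post at -y; dark tick marks every 10 mm along its -x edge. Origin on the track's centre line at bench height; z up. Carriage and marker slide along its y axis.
- strip: dark steel guide strip 330 mm long by the track; origin at its middle (30, 15, 20) mm from the base's, same axes. Unseen on it, each time elsewhere, is the tight spot: met after 60 to 125 mm of carriage travel, beyond first contact with the marker. Resistance there grows 3 N per mm: 4 to 10 N above the drag has found it (2.5 N is too little), over 20 N damages it; it goes on backing off.
- carriage: aluminium carriage 110 (x) x 70 (y) mm, top 50 mm above the bench; black grip block on top at -x, slanting steel knife-holder plate on top at +x (30 to 54 mm off the centre line, up to 83 mm high). Origin at its middle on the centre line, bench height; axes as base. Moves along y only, pushes the marker to +y; travel 160 mm, starts within 15 mm of the -y end; drag 1.5 N; 0.4 to 0.9 kg.
- carriage_grip (a point): point inside the carriage's black square grip block, which is 24 x 24 mm in plan and stands from 50 to 92 mm above the bench; the point lies on its upright axis 75 mm above the bench. Axes as the carriage.
- carriage_nose (a point): point on the carriage's nose, the +y end face that pushes the marker (35 mm to +y of the carriage's origin), 45 mm above the bench, 30 mm to -x of the centre line. Axes as the carriage.
- marker: black plastic drag marker, a saddle across the track 90 (x) x 10 (y) mm, top 45 mm above the bench. Origin in the plane of its -y face (the face that the carriage's nose meets), on the centre line at bench height; axes as the base. Slides along y with a drag of about 0.8 N when pushed and stays where left; nothing pulls it back.
- marker_face (a point): point on the marker's -y face, 45 mm above the bench, 30 mm to -x of the centre line, straight across from the point on the carriage's nose: the gap is the distance along the track between the two. Axes as the base.
- lever (a joint): angle of the clamp lever in rad: starts open at 0 to 0.2, locked end at 1.1 (a hard stop). Grows clockwise seen from above. Needs about 0.12 N m, that is 1.7 N at the pin; stays where left.
- lever_tip (a point): point on the axis of the lever's upright black pin, 18 mm diameter, which stands from 58 to 103 mm above the bench at 70 mm from the pivot; the point is 91 mm above the bench. The arm between hub and pin is 13 mm wide, 59 to 69 mm above the bench.
- lever_hinge (a point): point on the lever's upright pivot axis, 172 mm to -y of the base's origin, 64 mm above the bench; axes as the base. At angle q the arm points along the base's -y axis turned by (0.55 - q) rad towards its +x axis: it starts leaning to +x and ends leaning to -x.
- tip_box: bystander: closed blue pipette-tip box with clear lid, 80 x 115 x 67 mm, on the bench on the +x side of the slide unit; origin under its middle. Leave alone.
- beaker: bystander: small empty glass beaker, 60 mm wide, 75 mm tall, on the +x side of the slide unit; origin under its middle. Leave alone.
- jar: bystander: small jar with white cap, 48 mm wide, 60 mm tall, off the +y end of the slide unit; origin under its middle. Leave alone.

How it is judged:
On the way, in this order (a step that is already met when the one before it is completed fails the run):
1. the carriage has been pushed into the tight spot, pressing it with more than 2.5 N (contact force between carriage and strip above 2.5 N), for 0.1 s.
2. the carriage is backed off, free of the tight spot, with 8 to 16 mm between its nose and the marker (y of marker_face in the frame of carriage_nose between 0.008 and 0.016 m and contact force between carriage and strip below 0.5 N), for 0.3 s.
3. the clamp lever is swung to its locked end (0.95 rad or more) (value of joint lever above 0.95 rad), for 0.1 s.
At the end, for the whole second after the job is handed in: The carriage, marker and lever are at rest; the carriage is free of the tight spot (under 0.5 N) with 8 to 16 mm between its nose and the marker; the lever stands at 0.95 rad or more (all of step 2 and value of joint lever above 0.95 rad and linear speed of each of carriage, marker below 0.005 m/s and velocity of joint lever below 0.05 rad/s); the robot touches nothing.
It fails at once if the carriage is forced into the tight spot with more than 20 N (contact force between carriage and strip above 20 N).
It fails at once if the fingers touch the marker (more than 1 N) (contact force between the fingers and marker above 1 N).
It fails at once if the tip box is disturbed (moved more than 15 mm) (distance of tip_box from where it was at the start of the episode above 0.015 m).
It fails at once if the beaker is disturbed (moved more than 15 mm) (distance of beaker from where it was at the start of the episode above 0.015 m).
It fails at once if the jar is disturbed (moved more than 15 mm) (distance of jar from where it was at the start of the episode above 0.015 m).
It also fails if it takes over 70 s, if anything falls off the work surface, if the arm or the gripper's body presses on something with over 40 N, if the wrist force passes 120 N, or if a joint passes its speed limit or range.

ROBOT

A 7-joint arm with a two-finger parallel gripper is mounted at the origin on the work surface. World frame = base frame: x ahead of the robot, y to its left, z up, the work surface at z = 0. Lengths are in m, angles in rad, forces in N, time in s.
With the tool pointing down it reaches from about 0.425 to 0.925 m from the base axis. Payload 6.8 kg.
Tool frame: the origin (TCP) lies on the centre line of the jaws, within the pads' length; the fingertips stand 14 mm ahead of it and the grasp point (between the pads) lies 5 mm behind it (r.tips_ahead is the distance from the TCP to the fingertips, in m); z points along the fingers, y is the line along which they close (so a half turn about z gives the same grasp; the last joint's range is limited). The gripper opens to 85 mm and grips with 20 to 120 N. Pads are 22 mm wide; open, the fingers measure 114 mm over their backs; the gripper's body (76 mm by 85 mm) begins 54 mm behind the grasp point. The pads swing forward as they close: fully open they stand 13 mm farther back than shut.
Start: joints at [1.164, 0.477, 0.022, 1.555, -0.011, 1.109, -0.083], TCP at [0.199, -0.645, 0.245] pointing down, gripper open.
Joint ranges: [-2.96, 2.96], [-0.34, 2.1], [-1.41, 1.46], [0.24, 2.44], [-1.37, 4.51], [0.17, 1.92], [-2.96, 2.96]. Speed limits (rad/s): [2.39, 2.39, 3.14, 3.14, 3.14, 3.14, 3.14].

INTERFACE

Orientations are given as a rotation vector (axis times angle).
In Python, from bench import r, eyes gives the robot as it stands.
- The arm moves only by the tool step_arm, never from a script. Its argument "rows" is a list of rows, each a list of 6 numbers: the shift along the world's x, y, z in units of 60 cm (1.0 is 60 cm), then the turn, a rotation vector about the world's x, y, z in units of pi rad (1.0 is pi rad). In form: [[x, y, z, rx, ry, rz], ...]. A call has 1 to 5 rows; each row is the pose to reach, as a shift and turn from the pose commanded when the call began, turning the shorter way round; what a row does not reach only later rows make up. A row lasts 1/12 s, in which the tool goes at most 41.7 mm and 7.16 degrees, less where a joint would pass 70% of its speed; a pose out of reach is approached as far as the arm can. A call with a number of a shift or a turn outside -1 to 1 is refused whole. A call with a gripper value outside its range is refused whole. "jaw" is the closure, from 0 (fully open) to 1 (shut), set as the call begins (left out, the last holds). The fingers move at their own pace and stop on an object; "squeeze" is the grip in N (left out, the last holds). Time passes only in rows, so rows that repeat a pose let the fingers close. It gives the time, the measured TCP pose, the force, the opening and the grip force at its end, in the units of the state.
- r.get_obs(): the state, without advancing time (a new reading comes with each control period).
- eyes.grab_frame(name): name is "side" or "top" or "wrist"; returns the picture (480x640x3 uint8, red, green, blue); there is no depth.
- eyes.camera_info(name): a dict with "mtx" (3x3 intrinsics, pixels), "k1" (the pictures are not rectified: a ray, as slopes to the right and down, at radius r is drawn at 1 + k1 r^2 times it, then the intrinsics apply), "extrinsics" (4x4, takes a point from camera to world coordinates); the wrist camera has in their place "tool_from_camera" (4x4, takes a point from camera to tool coordinates, whose origin is the TCP and whose axes are the flange's). Camera axes: x right, y down, z forward; pixel columns grow to the right and rows downward; lengths in m; the calibration is good to about 2 mm. A picture is of the moment at which its call begins: read the wrist's pose just before it. camera_info takes no time and is no camera call.
- r.hand_in(): hands the job in; it is judged then, once.
The state is a dict: "clock": time; "joints": joint angles; "qvel": joint speeds; "tau": joint torques, N m; "tcp_pos": TCP position; "orientation": TCP orientation; "contact_force": force on the tool from outside, world axes, zero at the start; "moment": the same for the moment, N m; "grip_width": finger opening in m; "gripper_force": force on a finger pad.
Only numpy, scipy, OpenCV 4.12 (cv2) and the standard library are available. Lean on these libraries where they do the work, as an engineer would, in place of code of your own. Each camera call takes 0.05 s, during which the arm holds its last target. There are 200 camera calls.

## Working session

There is one attempt and no reset: what is moved stays moved. The work goes in short steps, Python scripts to look and compute and a tool call to move; the robot and the scene stay as the last step left them, time stands still between calls to the robot, and variables do not carry over. Pictures are saved under pics/ and viewed, at most 10 in all, crops included, and the job is handed in when it is done.

Besides the shell and the picture viewer there is one more tool, called after ">>>" as name([rows], argument=value, ...), one row to a line, values as JSON. step_arm: Moves the arm, as the interface text tells. Shifts and turns lie within -1 to 1; 1 stands for 60 cm of shift or pi rad of turn. Its arguments: {"type":"object","properties":{"rows":{"type":"array"},"jaw":{"type":"number"},"squeeze":{"type":"number"}},"required":["rows"]}

```bash
mkdir -p pics; ls; python3 - <<'E'
from bench import r, eyes
import cv2,numpy as np
for n in ("top","side"):
    cv2.imwrite(f"pics/{n}0.png",eyes.grab_frame(n)[:,:,::-1])
    i=eyes.camera_info(n); print(n,i["mtx"].tolist(),i["k1"],np.round(i["extrinsics"],4).tolist())
i=eyes.camera_info("wrist");print(i)
print(r.get_obs(), r.tips_ahead)
E
```

```text
pics
top [[472.93643669164294, 0.0, 323.5929332682924], [0.0, 472.93643669164294, 234.00596608013038], [0.0, 0.0, 1.0]] -0.07525740566827287 [[-0.0157, -0.9819, 0.1888, 0.4152], [-0.9997, 0.019, 0.0156, 0.0912], [-0.0189, -0.1885, -0.9819, 1.0354], [0.0, 0.0, 0.0, 1.0]]
side [[463.9572789737571, 0.0, 313.11369624117714], [0.0, 463.9572789737571, 237.2983036724623], [0.0, 0.0, 1.0]] -0.10896227110895242 [[-0.989, -0.1126, 0.0956, 0.5134], [-0.1466, 0.669, -0.7287, 0.7074], [0.0181, -0.7347, -0.6781, 0.6532], [0.0, 0.0, 0.0, 1.0]]
{'mtx': array([[357.5354085 ,   0.        , 314.11144633],
       [  0.        , 357.5354085 , 240.92973024],
       [  0.        ,   0.        ,   1.        ]]), 'k1': 0.005097803949886989, 'tool_from_camera': array([[ 9.94002674e-04, -9.60225229e-01, -2.79224857e-01,
         7.11948076e-02],
       [ 9.99999260e-01,  1.15031677e-03, -3.95957765e-04,
        -2.79475260e-04],
       [ 7.01405673e-04, -2.79224257e-01,  9.60225662e-01,
        -1.29384173e-01],
       [ 0.00000000e+00,  0.00000000e+00,  0.00000000e+00,
         1.00000000e+00]])}
{'clock': 0.1, 'joints': array([ 1.16388621,  0.47773278,  0.02237799,  1.5563227 , -0.01153643,
        1.10928392, -0.08308691]), 'qvel': array([-0.00046202, -0.00314589, -0.00103628, -0.00370177,  0.00083849,
        0.00156885,  0.00032185]), 'tau': array([ 4.96545166e-03, -5.97758067e+01,  1.61383510e+00, -2.81954831e+01,
        1.28048536e-02,  4.99998248e-03,  2.06735365e-05]), 'tcp_pos': array([ 0.19854544, -0.64462442,  0.24442591]), 'orientation': array([-3.10503343e+00, -4.67368000e-01,  5.34672543e-04]), 'contact_force': array([-0.27569308,  1.10333213,  1.52262746]), 'moment': array([ 0.03371202,  0.00125195, -0.05766156]), 'gripper_force': 0.0, 'grip_width': 0.0853543046202596} 0.014
```

View pics/top0.png

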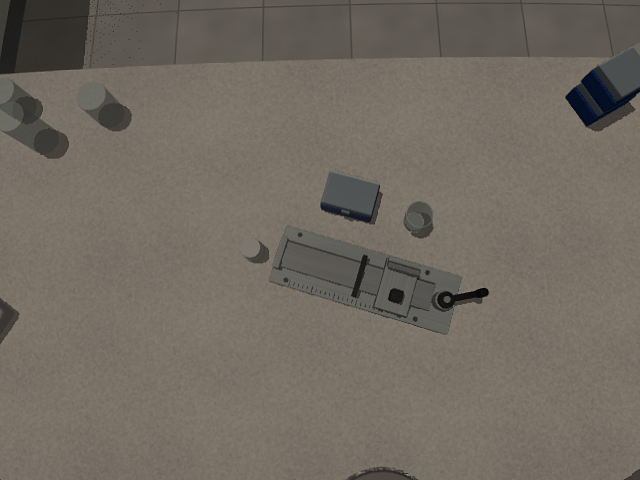

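View pics/side0.png

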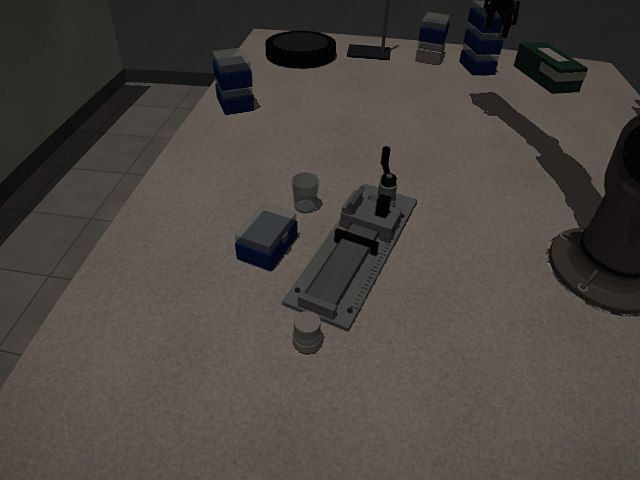

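The top view shows the plate corners at about (288,226), (462,275), (447,333) and (270,283). The grip block is at (397,296), the marker runs (365,257)–(357,296), the lever hub is at (445,299) and the pin at (485,292). The side view agrees: tip box and beaker on the +x side, jar off the +y end.

```bash
cat > h.py <<'E'
import numpy as np, cv2
from scipy.spatial.transform import Rotation as R
from bench import r, eyes
def ray(name,px,z,T=None):
    i=eyes.camera_info(name); K=i["mtx"]
    T=i["extrinsics"] if T is None else T
    p=np.array(px,float).reshape(-1,1,2)
    u=cv2.undistortPoints(p,K,np.array([i["k1"],0,0,0,0.]),).reshape(-1,2)
    d=np.c_[u,np.ones(len(u))]@T[:3,:3].T; o=T[:3,3]
    return o+d*((z-o[2])/d[:,2])[:,None]
def wristT(obs):
    T=np.eye(4);T[:3,:3]=R.from_rotvec(obs["orientation"]).as_matrix();T[:3,3]=obs["tcp_pos"]
    return T@eyes.camera_info("wrist")["tool_from_camera"]
def darkblobs(img,thr=45,box=None,amin=30):
    g=img.max(2); m=(g<thr).astype(np.uint8)
    if box: k=np.zeros_like(m);x0,y0,x1,y1=box;k[y0:y1,x0:x1]=1;m*=k
    n,l,s,c=cv2.connectedComponentsWithStats(m)
    return [(s[j].tolist(),c[j].round(1).tolist()) for j in range(1,n) if s[j][4]>=amin],l
E
python3 - <<'E'
from h import *
im=cv2.imread("pics/top0.png")
for t in (35,50): print(t,darkblobs(im,t,(260,220,500,340),25)[0])
c=ray("top",[(288,226),(462,275),(447,333),(270,283)],.012)
print(c.round(4)); e=[np.linalg.norm(c[i]-c[(i+1)%4]) for i in range(4)];print(e)
y=(c[0]-c[1]+c[3]-c[2]);print("yaw",np.arctan2(-y[0],y[1]), "centre",c.mean(0))
for n,p,z in(("grip",(397,295),.092),("pin",(485,292),.103),("hub",(445,299),.07),("mk",(365,257),.045),("mk",(357,296),.045)):print(n,ray("top",p,z).round(4))
E
python3 - <<'E'
import cv2
im=cv2.imread("pics/top0.png")[215:345,255:500]
cv2.imwrite("pics/topc.png",cv2.resize(im,None,fx=3.2,fy=3.2,interpolation=cv2.INTER_CUBIC))
E
```

```text
35 [([351, 255, 16, 42, 197], [359.2, 275.8]), ([388, 289, 15, 14, 164], [395.5, 295.5]), ([438, 288, 50, 20, 408], [460.4, 296.7])]
50 [([351, 255, 19, 43, 247], [359.8, 275.4]), ([388, 288, 16, 17, 185], [395.6, 295.7]), ([437, 288, 52, 21, 437], [460.1, 296.8]), ([432, 293, 12, 18, 49], [435.4, 303.2]), ([385, 311, 21, 7, 27], [395.7, 314.4])]
[[ 0.6315  0.1861  0.012 ]
 [ 0.5155 -0.1915  0.012 ]
 [ 0.3926 -0.1515  0.012 ]
 [ 0.506   0.2255  0.012 ]]
[np.float64(0.3950336163558432), np.float64(0.12929052286497247), np.float64(0.3936417019510904), np.float64(0.1315813204427126)]
yaw -0.295104591532778 centre [0.51139834 0.01713775 0.012     ]
grip [[ 0.4706 -0.0374  0.092 ]]
pin [[ 0.4721 -0.2098  0.103 ]]
hub [[ 0.4618 -0.1376  0.07  ]]
mk [[0.5545 0.0204 0.045 ]]
mk [[0.4729 0.0395 0.045 ]]
```

View pics/topc.png

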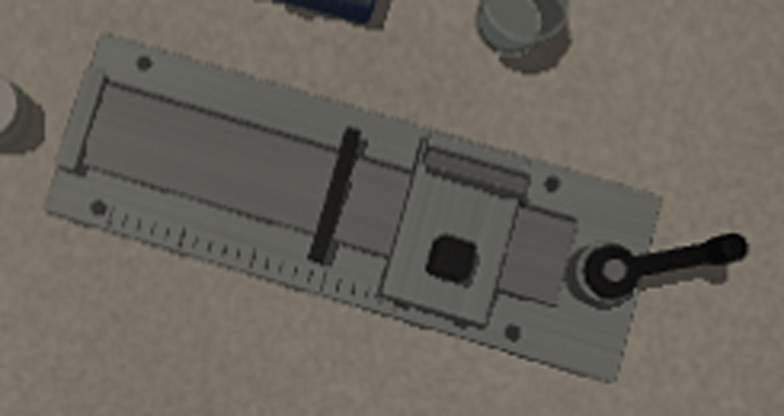

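Sizes match the description (395×130 mm outline, yaw about -0.295). Approaching the grip block.

>>> step_arm([
  [0.028,0.063,0,0,0,-0.038],
  [0.056,0.126,0,0,0,-0.076],
  [0.084,0.189,0,0,0,-0.114],
  [0.112,0.252,0,0,0,-0.152],
  [0.14,0.315,0,0,0,-0.188],
], jaw=0)

```text
clock: 0.52
tcp_pos: [0.2829, -0.454, 0.2448]
orientation: [-3.106, 0.466, 0.001]
contact_force: [2.1, 0.8, -0.2]
grip_width: 0.0854
gripper_force: 0.0
```

>>> step_arm([
  [0.028,0.063,0,0,0,0],
  [0.056,0.126,0,0,0,0],
  [0.084,0.189,0,0,0,0],
  [0.112,0.252,0,0,0,0],
  [0.14,0.315,0,0,0,0],
])

```text
clock: 0.93
tcp_pos: [0.3668, -0.2651, 0.2452]
orientation: [3.108, -0.457, -0.0]
contact_force: [1.1, -0.0, 0.9]
grip_width: 0.0856
gripper_force: 0.0
```

>>> step_arm([
  [0.028,0.063,0,0,0,0],
  [0.056,0.126,0,0,0,0],
  [0.084,0.189,0,0,0,0],
  [0.112,0.252,0,0,0,0],
  [0.14,0.315,0,0,0,0],
])

```text
clock: 1.35
tcp_pos: [0.4508, -0.0762, 0.2453]
orientation: [3.108, -0.457, -0.0]
contact_force: [1.0, -1.0, -0.2]
grip_width: 0.0856
gripper_force: 0.0
```

```bash
python3 - <<'E'
from h import *
o=r.get_obs(); im=eyes.grab_frame("wrist"); T=wristT(o)
cv2.imwrite("pics/w1.png",im[:,:,::-1]); np.save("w1T.npy",T)
print(o["tcp_pos"]); b,l=darkblobs(im,45,None,150)
for s,c in b: print(s,c,ray("wrist",c,.092,T).round(4)[0])
E
```

```text
[ 0.45080955 -0.07620607  0.24529906]
[169, 131, 28, 98, 1602] [180.8, 178.0] [0.5192 0.0127 0.092 ]
[360, 142, 126, 67, 2629] [418.8, 171.0] [ 0.471  -0.1669  0.092 ]
[245, 197, 33, 35, 1058] [261.1, 213.7] [ 0.4742 -0.0382  0.092 ]
[0, 301, 640, 179, 61606] [318.4, 420.6] [ 0.2662 -0.0248  0.092 ]
```

View pics/w1.png

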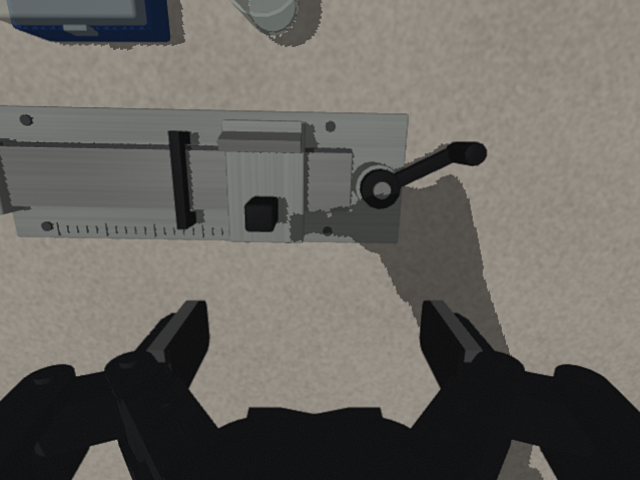

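```bash
python3 - <<'E'
from h import *
T=np.load("w1T.npy")
c=ray("wrist",[(20,106.5),(408,114),(397,243),(17,237)],.012,T);print(c.round(4))
for a,b in((0,1),(3,2)): d=c[a]-c[b];print(np.arctan2(d[0],d[1]))
d=c[1]-c[2];print(np.linalg.norm(d),np.arctan2(-d[1],d[0]))
print("pin",ray("wrist",(477,153),.103,T),"hub",ray("wrist",(381,187),.07,T),"mk top +x/-x",ray("wrist",[(186,132),(189,225)],.045,T),"nose edge",ray("wrist",(228,152),.05,T))
E
```

```text
[[ 0.6252  0.1635  0.012 ]
 [ 0.5132 -0.1881  0.012 ]
 [ 0.3905 -0.1491  0.012 ]
 [ 0.5114  0.2318  0.012 ]]
0.30831858314472055
0.3073390048391749
0.12875799593006018 0.30751953070480936
pin [[ 0.47341035 -0.20790471  0.103     ]] hub [[ 0.46339036 -0.13883606  0.07      ]] mk top +x/-x [[0.55516975 0.01090529 0.045     ]
 [0.47605947 0.04050285 0.045     ]] nose edge [[ 0.52837869 -0.01970063  0.05      ]]
```

Wrist view: the block top is at (261,213), the marker at (186,132)–(189,225) and the pin at (477,153). The yaw comes out at -0.305 and the grip at (0.473, -0.037). Descending on it.

>>> step_arm([
  [0.02,0.03,-0.05,0,0,-0.004],
  [0.037,0.065,-0.1,0,0,-0.004],
  [0.037,0.065,-0.16,0,0,-0.004],
  [0.037,0.065,-0.2,0,0,-0.004],
  [0.037,0.065,-0.23,0,0,-0.004],
])

```text
clock: 1.82
tcp_pos: [0.4713, -0.0388, 0.1047]
orientation: [3.105, -0.474, -0.006]
contact_force: [-0.2, -0.6, -0.2]
grip_width: 0.0855
gripper_force: 0.0
```

>>> step_arm([
  [0,0,-0.02,0,0,0],
  [0,0,-0.04,0,0,0],
  [0,0,-0.055,0,0,0],
  [0,0,-0.063,0,0,0],
  [0,0,-0.063,0,0,0],
])

```text
clock: 2.23
tcp_pos: [0.4722, -0.0392, 0.0687]
orientation: [3.105, -0.476, -0.003]
contact_force: [0.1, 0.0, 0.3]
grip_width: 0.0856
gripper_force: 0.0
```

>>> step_arm([
  [0,0,0,0,0,0],
  [0,0,0,0,0,0],
  [0,0,0,0,0,0],
  [0,0,0,0,0,0],
  [0,0,0,0,0,0],
], jaw=1, squeeze=40)

```text
clock: 2.65
tcp_pos: [0.4733, -0.039, 0.07]
orientation: [-3.105, 0.476, -0.002]
contact_force: [1.4, 3.2, 1.4]
grip_width: 0.0253
gripper_force: 0.9
```

>>> step_arm([
  [0,0,0,0,0,0],
  [0,0,0,0,0,0],
  [0,0,0,0,0,0],
  [0,0,0,0,0,0],
  [0,0,0,0,0,0],
])

```text
clock: 3.07
tcp_pos: [0.4734, -0.0389, 0.0701]
orientation: [-3.105, 0.477, -0.002]
contact_force: [-1.4, 1.3, 6.7]
grip_width: 0.0235
gripper_force: 41.4
```

>>> step_arm([
  [0.0025,0.008,0,0,0,0],
  [0.005,0.0159,0,0,0,0],
  [0.0075,0.0239,0,0,0,0],
  [0.01,0.0318,0,0,0,0],
  [0.0125,0.0398,0,0,0,0],
])

```text
clock: 3.48
tcp_pos: [0.4808, -0.0156, 0.0701]
orientation: [3.105, -0.478, 0.001]
contact_force: [-1.0, -1.5, 6.0]
grip_width: 0.0237
gripper_force: 41.5
```

>>> step_arm([
  [0.0025,0.008,0,0,0,0],
  [0.005,0.0159,0,0,0,0],
  [0.0075,0.0239,0,0,0,0],
  [0.01,0.0318,0,0,0,0],
  [0.0125,0.0398,0,0,0,0],
])

```text
clock: 3.9
tcp_pos: [0.4885, 0.0081, 0.0701]
orientation: [3.104, -0.478, 0.002]
contact_force: [-1.6, -2.4, 6.2]
grip_width: 0.0236
gripper_force: 41.6
```

>>> step_arm([
  [0.0005,0.0016,0,0,0,0],
  [0.001,0.0032,0,0,0,0],
  [0.0015,0.0048,0,0,0,0],
  [0.002,0.0064,0,0,0,0],
  [0.002,0.0064,0,0,0,0],
])

```text
clock: 4.32
tcp_pos: [0.4897, 0.012, 0.0701]
orientation: [3.105, -0.477, 0.002]
contact_force: [-1.1, -0.6, 7.0]
grip_width: 0.0237
gripper_force: 41.6
```

>>> step_arm([
  [0.0006,0.0018,0,0,0,0],
  [0.0011,0.0036,0,0,0,0],
  [0.0017,0.0054,0,0,0,0],
  [0.0022,0.0072,0,0,0,0],
  [0.0025,0.008,0,0,0,0],
])

```text
clock: 4.73
tcp_pos: [0.4912, 0.0166, 0.0701]
orientation: [3.105, -0.478, 0.002]
contact_force: [-0.3, -1.6, 7.0]
grip_width: 0.0237
gripper_force: 41.6
```

>>> step_arm([
  [0.0005,0.0016,0,0,0,0],
  [0.001,0.0032,0,0,0,0],
  [0.0015,0.0048,0,0,0,0],
  [0.002,0.0064,0,0,0,0],
  [0.002,0.0064,0,0,0,0],
])

```text
clock: 5.15
tcp_pos: [0.4925, 0.0206, 0.0701]
orientation: [3.105, -0.478, 0.002]
contact_force: [-0.6, -1.7, 5.4]
grip_width: 0.0239
gripper_force: 41.5
```

>>> step_arm([
  [0.0005,0.0016,0,0,0,0],
  [0.001,0.0032,0,0,0,0],
  [0.0015,0.0048,0,0,0,0],
  [0.002,0.0064,0,0,0,0],
  [0.002,0.0064,0,0,0,0],
])

```text
clock: 5.57
tcp_pos: [0.4937, 0.0244, 0.0701]
orientation: [3.105, -0.478, 0.002]
contact_force: [0.2, -1.8, 5.1]
grip_width: 0.0241
gripper_force: 41.5
```

>>> step_arm([
  [0.0005,0.0016,0,0,0,0],
  [0.001,0.0032,0,0,0,0],
  [0.0015,0.0048,0,0,0,0],
  [0.002,0.0064,0,0,0,0],
  [0.002,0.0064,0,0,0,0],
])

```text
clock: 5.98
tcp_pos: [0.4949, 0.0282, 0.0701]
orientation: [3.105, -0.478, 0.002]
contact_force: [-0.7, -1.7, 5.4]
grip_width: 0.0238
gripper_force: 41.5
```

>>> step_arm([
  [0.0005,0.0016,0,0,0,0],
  [0.001,0.0032,0,0,0,0],
  [0.0015,0.0048,0,0,0,0],
  [0.002,0.0064,0,0,0,0],
  [0.002,0.0064,0,0,0,0],
])

```text
clock: 6.4
tcp_pos: [0.4961, 0.0321, 0.0701]
orientation: [3.105, -0.478, 0.002]
contact_force: [-0.4, -1.5, 5.9]
grip_width: 0.0232
gripper_force: 41.5
```

>>> step_arm([
  [0.0005,0.0016,0,0,0,0],
  [0.001,0.0032,0,0,0,0],
  [0.0015,0.0048,0,0,0,0],
  [0.002,0.0064,0,0,0,0],
  [0.002,0.0064,0,0,0,0],
])

```text
clock: 6.82
tcp_pos: [0.4973, 0.0359, 0.0701]
orientation: [3.105, -0.478, 0.002]
contact_force: [-0.2, -1.3, 6.7]
grip_width: 0.0236
gripper_force: 41.5
```

>>> step_arm([
  [0.0005,0.0016,0,0,0,0],
  [0.001,0.0032,0,0,0,0],
  [0.0015,0.0048,0,0,0,0],
  [0.002,0.0064,0,0,0,0],
  [0.002,0.0064,0,0,0,0],
])

```text
clock: 7.23
tcp_pos: [0.4986, 0.0397, 0.0701]
orientation: [3.105, -0.478, 0.002]
contact_force: [0.3, -1.6, 5.7]
grip_width: 0.0237
gripper_force: 41.5
```

>>> step_arm([
  [0.0005,0.0016,0,0,0,0],
  [0.001,0.0032,0,0,0,0],
  [0.0015,0.0048,0,0,0,0],
  [0.002,0.0064,0,0,0,0],
  [0.002,0.0064,0,0,0,0],
])

```text
clock: 7.65
tcp_pos: [0.4998, 0.0436, 0.0701]
orientation: [3.105, -0.478, 0.002]
contact_force: [-0.4, -1.7, 5.7]
grip_width: 0.0237
gripper_force: 41.5
```

>>> step_arm([
  [0.0005,0.0016,0,0,0,0],
  [0.001,0.0032,0,0,0,0],
  [0.0015,0.0048,0,0,0,0],
  [0.002,0.0064,0,0,0,0],
  [0.002,0.0064,0,0,0,0],
])

```text
clock: 8.07
tcp_pos: [0.5011, 0.0474, 0.0701]
orientation: [3.105, -0.478, 0.003]
contact_force: [0.5, -1.4, 5.5]
grip_width: 0.0235
gripper_force: 41.4
```

>>> step_arm([
  [0.0005,0.0016,0,0,0,0],
  [0.001,0.0032,0,0,0,0],
  [0.0015,0.0048,0,0,0,0],
  [0.002,0.0064,0,0,0,0],
  [0.002,0.0064,0,0,0,0],
])

```text
clock: 8.48
tcp_pos: [0.5023, 0.0512, 0.0701]
orientation: [3.105, -0.478, 0.003]
contact_force: [0.1, -1.8, 6.0]
grip_width: 0.0231
gripper_force: 41.4
```

>>> step_arm([
  [0.0005,0.0016,0,0,0,0],
  [0.001,0.0032,0,0,0,0],
  [0.0015,0.0048,0,0,0,0],
  [0.002,0.0064,0,0,0,0],
  [0.002,0.0064,0,0,0,0],
])

```text
clock: 8.9
tcp_pos: [0.5035, 0.0551, 0.0701]
orientation: [3.105, -0.478, 0.003]
contact_force: [0.6, -2.2, 4.5]
grip_width: 0.0233
gripper_force: 41.4
```

>>> step_arm([
  [0.0005,0.0016,0,0,0,0],
  [0.001,0.0032,0,0,0,0],
  [0.0015,0.0048,0,0,0,0],
  [0.002,0.0064,0,0,0,0],
  [0.002,0.0064,0,0,0,0],
])

```text
clock: 9.32
tcp_pos: [0.5047, 0.0589, 0.0701]
orientation: [3.105, -0.478, 0.003]
contact_force: [-0.1, -1.1, 6.1]
grip_width: 0.0236
gripper_force: 41.4
```

>>> step_arm([
  [0.0005,0.0016,0,0,0,0],
  [0.001,0.0032,0,0,0,0],
  [0.0015,0.0048,0,0,0,0],
  [0.002,0.0064,0,0,0,0],
  [0.002,0.0064,0,0,0,0],
])

```text
clock: 9.73
tcp_pos: [0.5056, 0.0617, 0.0701]
orientation: [3.103, -0.479, 0.002]
contact_force: [0.0, -4.6, 7.1]
grip_width: 0.0233
gripper_force: 41.7
```

Resistance is rising. One small step to confirm it.

>>> step_arm([
  [0.0003,0.001,0,0,0,0],
  [0.0007,0.0022,0,0,0,0],
  [0.0007,0.0022,0,0,0,0],
  [0.0007,0.0022,0,0,0,0],
  [0.0007,0.0022,0,0,0,0],
])

```text
clock: 10.15
tcp_pos: [0.5058, 0.0623, 0.0701]
orientation: [3.102, -0.479, 0.001]
contact_force: [-1.8, -6.3, 8.4]
grip_width: 0.0238
gripper_force: 41.8
```

>>> step_arm([
  [0.0003,0.001,0,0,0,0],
  [0.0005,0.0016,0,0,0,0],
  [0.0005,0.0016,0,0,0,0],
  [0.0005,0.0016,0,0,0,0],
  [0.0005,0.0016,0,0,0,0],
])

```text
clock: 10.57
tcp_pos: [0.5059, 0.0626, 0.0701]
orientation: [3.102, -0.48, 0.001]
contact_force: [-1.6, -8.7, 10.0]
grip_width: 0.0237
gripper_force: 42.0
```

Tight spot found: about 8.8 N along the track against roughly 2 N of drag. Backing off.

>>> step_arm([
  [-0.0013,-0.0043,0,0,0,0],
  [-0.0027,-0.0086,0,0,0,0],
  [-0.004,-0.0128,0,0,0,0],
  [-0.0054,-0.0172,0,0,0,0],
  [-0.0065,-0.0207,0,0,0,0],
])

```text
clock: 10.98
tcp_pos: [0.503, 0.0534, 0.0701]
orientation: [-3.104, 0.476, -0.004]
contact_force: [2.9, 1.3, 5.5]
grip_width: 0.0237
gripper_force: 41.5
```

>>> step_arm([
  [0,0,0,0,0,0],
  [0,0,0,0,0,0],
  [0,0,0,0,0,0],
  [0,0,0,0,0,0],
])

```text
clock: 11.32
tcp_pos: [0.5028, 0.0529, 0.0701]
orientation: [-3.105, 0.477, -0.003]
contact_force: [1.9, -1.0, 7.7]
grip_width: 0.0235
gripper_force: 41.7
```

>>> step_arm([
  [-0.0005,-0.0016,0,0,0,0],
  [-0.001,-0.0033,0,0,0,0],
  [-0.001,-0.0033,0,0,0,0],
  [-0.001,-0.0033,0,0,0,0],
  [-0.001,-0.0033,0,0,0,0],
])

```text
clock: 11.73
tcp_pos: [0.5023, 0.0513, 0.0701]
orientation: [-3.105, 0.477, -0.003]
contact_force: [1.9, -0.0, 6.5]
grip_width: 0.0235
gripper_force: 41.6
```

```bash
python3 - <<'E'
from h import *
o=r.get_obs(); im=eyes.grab_frame("wrist"); print(o["tcp_pos"],o["contact_force"])
T=wristT(o);np.save("w2T.npy",T);cv2.imwrite("pics/w2.png",im[:,:,::-1])
E
```

```text
[0.50228957 0.05132347 0.07008361] [ 1.90258272 -0.04336067  6.46675293]
```

View pics/w2.png

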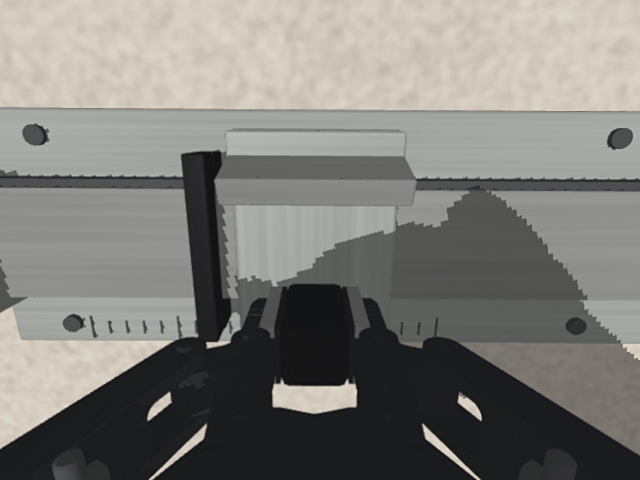

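```bash
python3 - <<'E'
from h import *
T=np.load("w2T.npy"); im=cv2.imread("pics/w2.png")
for row in(230,250,270): print(row,im[row,175:250].max(1).tolist())
y=np.array([.3,.954,0])
for row in (230,250): 
  for c in (200,204,208,212): print(row,c,(ray("wrist",(c,row),.045,T)@y))
  for c in (236,237,238): print(row,c,(ray("wrist",(c,row),.05,T)@y))
E
```

```text
230 [148, 148, 148, 148, 148, 148, 149, 148, 148, 148, 149, 151, 129, 74, 38, 36, 37, 39, 39, 37, 39, 38, 39, 39, 40, 39, 40, 40, 39, 41, 41, 41, 39, 33, 26, 20, 21, 21, 22, 21, 20, 21, 50, 77, 85, 83, 82, 82, 99, 135, 152, 151, 149, 149, 150, 149, 149, 150, 149, 139, 135, 154, 166, 175, 177, 178, 179, 178, 175, 172, 172, 171, 171, 172, 174]
250 [148, 147, 147, 147, 148, 147, 147, 147, 146, 147, 146, 147, 148, 150, 125, 66, 35, 37, 38, 38, 39, 40, 38, 39, 39, 39, 38, 38, 39, 39, 38, 39, 40, 41, 36, 29, 25, 21, 21, 22, 22, 20, 20, 31, 65, 87, 84, 84, 84, 82, 82, 83, 118, 150, 150, 147, 148, 148, 149, 149, 138, 134, 151, 162, 172, 175, 176, 177, 176, 173, 171, 170, 170, 171, 171]
270 [141, 141, 141, 141, 141, 140, 141, 140, 141, 141, 140, 140, 141, 141, 142, 144, 117, 55, 33, 35, 38, 38, 38, 36, 39, 37, 37, 39, 37, 38, 37, 38, 38, 39, 38, 36, 32, 27, 23, 20, 19, 23, 20, 19, 22, 54, 78, 82, 80, 80, 78, 80, 113, 142, 143, 141, 140, 140, 141, 141, 140, 130, 133, 154, 161, 171, 175, 176, 175, 176, 174, 171, 170, 169, 170]
230 200 [0.2510084]
230 204 [0.24922415]
230 208 [0.24743979]
230 212 [0.24565532]
230 236 [0.23381165]
230 237 [0.23337983]
230 238 [0.23294801]
250 200 [0.25182912]
250 204 [0.25001579]
250 208 [0.24820235]
250 212 [0.2463888]
250 236 [0.2343525]
250 237 [0.23391364]
250 238 [0.23347478]
```

The wrist view shows the marker's face edge at about column 209 and the nose edge at about 235 (row 250). That puts the gap at about 12.7 mm, against 11.9 mm by dead reckoning, which is good. Releasing and lifting.

>>> step_arm([
  [0,0,0,0,0,0],
  [0,0,0,0,0,0],
  [0,0,0,0,0,0],
  [0,0,0,0,0,0],
  [0,0,0,0,0,0],
], jaw=0)

```text
clock: 12.2
tcp_pos: [0.5007, 0.0512, 0.0692]
orientation: [3.105, -0.476, -0.002]
contact_force: [-0.1, -1.1, 0.1]
grip_width: 0.0822
gripper_force: 0.0
```

>>> step_arm([
  [0,0,0.02,0,0,0],
  [0,0,0.06,0,0,0],
  [0,0,0.12,0,0,0],
  [0,0,0.18,0,0,0],
  [0,0,0.24,0,0,0],
])

```text
clock: 12.62
tcp_pos: [0.5005, 0.0512, 0.2147]
orientation: [3.105, -0.476, -0.002]
contact_force: [1.2, 0.5, -0.4]
grip_width: 0.0851
gripper_force: 0.0
```

```bash
python3 - <<'E'
from h import *
o=r.get_obs(); im=eyes.grab_frame("top"); print(o["tcp_pos"],o["orientation"],o["joints"].round(3))
cv2.imwrite("pics/top2.png",im[:,:,::-1])
# blob overlap between start and now for the lever
for f in ("top0","top2"):
    g=cv2.imread(f"pics/{f}.png"); print(f,darkblobs(g,40,(430,270,500,320),40)[0])
E
```

```text
[0.50045559 0.05123172 0.21473718] [ 3.10511192e+00 -4.75699635e-01 -2.13962723e-03] [ 0.043  0.25  -0.312  1.974  0.094  0.933 -2.191]
top0 [([437, 288, 51, 20, 419], [460.4, 296.7])]
top2 [([444, 288, 44, 18, 292], [467.3, 294.9])]
```

>>> step_arm([
  [0,-0.03,0,0,0,0.038],
  [-0.005,-0.06,0,0,0,0.076],
  [-0.01,-0.1,0,0,0,0.114],
  [-0.015,-0.13,0,0,0,0.152],
  [-0.02,-0.16,0,0,0,0.19],
], jaw=0.58)

```text
clock: 13.08
tcp_pos: [0.4887, -0.0459, 0.2131]
orientation: [3.107, 0.467, -0.001]
contact_force: [0.5, 1.2, 0.7]
grip_width: 0.036
gripper_force: 0.0
```

>>> step_arm([
  [-0.005,-0.04,0,0,0,0.038],
  [-0.01,-0.08,0,0,0,0.076],
  [-0.015,-0.12,0,0,0,0.114],
  [-0.02,-0.16,0,0,0,0.152],
  [-0.025,-0.2,0,0,0,0.19],
])

```text
clock: 13.5
tcp_pos: [0.4737, -0.1658, 0.2131]
orientation: [-2.832, -1.36, 0.001]
contact_force: [-0.4, 0.0, -0.5]
grip_width: 0.0359
gripper_force: 0.0
```

>>> step_arm([
  [0,-0.03,0,0,0,0.038],
  [-0.002,-0.06,0,0,0,0.076],
  [-0.002,-0.074,0,0,0,0.114],
  [-0.002,-0.074,0,0,0,0.12],
  [-0.002,-0.074,0,0,0,0.12],
])

```text
clock: 13.92
tcp_pos: [0.4727, -0.2092, 0.2131]
orientation: [-2.535, -1.855, 0.0]
contact_force: [0.7, 0.0, 0.5]
grip_width: 0.0359
gripper_force: 0.0
```

```bash
python3 - <<'E'
from h import *
o=r.get_obs(); im=eyes.grab_frame("wrist"); T=wristT(o)
print(o["tcp_pos"],R.from_rotvec(o["orientation"]).as_matrix().round(3)[:,1],o["grip_width"],o["joints"].round(2))
cv2.imwrite("pics/w3.png",im[:,:,::-1]);np.save("w3T.npy",T)
E
```

```text
[ 0.4727079  -0.20915233  0.21307308] [ 0.953 -0.303 -0.001] 0.03594427874916776 [ 0.64  0.28 -0.4   1.94  0.14  0.94 -0.14]
```

View pics/w3.png

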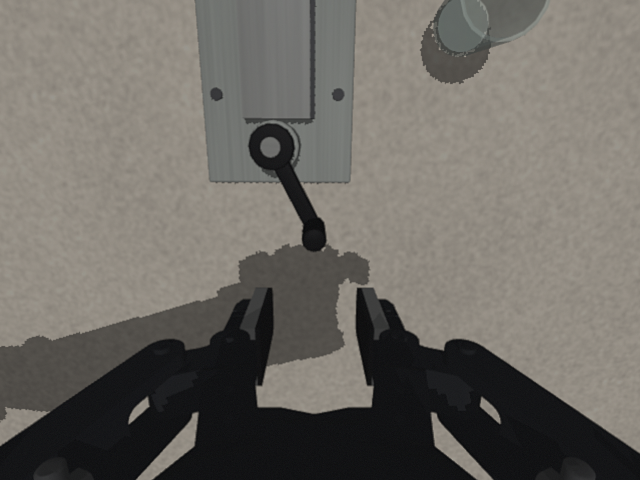

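Wrist view: the pin top is at (314,240), centred between the open pads. I'll check its position by ray and start the descent to a safe height.

```bash
python3 - <<'E'
from h import *
T=np.load("w3T.npy");print(ray("wrist",[(314,240)],.103,T),ray("wrist",[(270,148)],.072,T))
E
```

```text
[[ 0.47335875 -0.20668243  0.103     ]] [[ 0.46107154 -0.13861934  0.072     ]]
```

>>> step_arm([
  [0,0,-0.05,0,0,0],
  [0,0,-0.1,0,0,0],
  [0,0,-0.13,0,0,0],
  [0,0,-0.14,0,0,0],
  [0,0,-0.14,0,0,0],
])

```text
clock: 14.38
tcp_pos: [0.4722, -0.2076, 0.1282]
orientation: [-2.53, -1.857, 0.002]
contact_force: [-0.4, -0.4, 0.5]
grip_width: 0.0354
gripper_force: 0.0
```

>>> step_arm([
  [0,0,-0.03,0,0,0],
  [0,0,-0.055,0,0,0],
  [0,0,-0.065,0,0,0],
  [0,0,-0.065,0,0,0],
  [0,0,-0.065,0,0,0],
])

```text
clock: 14.8
tcp_pos: [0.4738, -0.209, 0.0915]
orientation: [2.532, 1.858, 0.001]
contact_force: [0.5, -0.4, 0.2]
grip_width: 0.0357
gripper_force: 0.0
```

>>> step_arm([
  [-0.014,0.0015,0,0,0,0],
  [-0.028,0.003,0,0,0,0],
  [-0.043,0.005,0,0,0,0],
  [-0.057,0.008,0,0,0,0],
  [-0.071,0.012,0,0,0,0],
])

```text
clock: 15.22
tcp_pos: [0.4296, -0.2023, 0.091]
orientation: [2.532, 1.857, 0.0]
contact_force: [2.0, -3.0, 0.8]
grip_width: 0.036
gripper_force: 1.2
```

>>> step_arm([
  [-0.013,0.006,0,0,0,0],
  [-0.026,0.0133,0,0,0,0],
  [-0.036,0.022,0,0,0,0],
  [-0.043,0.029,0,0,0,0],
  [-0.0475,0.033,0,0,0,0],
])

```text
clock: 15.63
tcp_pos: [0.4011, -0.1812, 0.0904]
orientation: [-2.531, -1.86, 0.001]
contact_force: [0.1, -1.4, -1.1]
grip_width: 0.0359
gripper_force: 0.9
```

>>> step_arm([
  [-0.002,0.002,0,0,0,0],
  [-0.004,0.005,0,0,0,0],
  [-0.004,0.005,0,0,0,0],
])

```text
clock: 15.88
tcp_pos: [0.4005, -0.1793, 0.0907]
orientation: [2.531, 1.858, 0.002]
contact_force: [2.4, -3.4, -1.0]
grip_width: 0.0362
gripper_force: 1.8
```

>>> step_arm([
  [-0.002,0.0025,0,0,0,0],
  [-0.004,0.005,0,0,0,0],
  [-0.004,0.005,0,0,0,0],
])

```text
clock: 16.13
tcp_pos: [0.4007, -0.1778, 0.0914]
orientation: [2.528, 1.855, 0.007]
contact_force: [9.5, -7.7, -4.9]
grip_width: 0.036
gripper_force: 5.3
```

At the hard stop: about 12 N and no further motion in x. Easing off and lifting straight up.

>>> step_arm([
  [0.005,-0.006,0,0,0,0],
  [0.011,-0.013,0,0,0,0],
  [0.011,-0.013,0,0,0,0],
])

```text
clock: 16.38
tcp_pos: [0.4038, -0.1842, 0.0903]
orientation: [-2.532, -1.858, 0.001]
contact_force: [-0.1, -1.2, -0.6]
grip_width: 0.0359
gripper_force: 0.0
```

>>> step_arm([
  [0,0,0.03,0,0,0],
  [0,0,0.08,0,0,0],
  [0,0,0.14,0,0,0],
  [0,0,0.2,0,0,0],
  [0,0,0.24,0,0,0],
])

```text
clock: 16.8
tcp_pos: [0.4038, -0.1835, 0.2371]
orientation: [2.532, 1.859, 0.001]
contact_force: [0.2, -0.9, -0.6]
grip_width: 0.0359
gripper_force: 0.0
```

>>> step_arm([
  [0,-0.04,0,0,0,0],
  [0.01,-0.1,0,0,0,0],
  [0.01,-0.16,0,0,0,0],
  [0.01,-0.16,0,0,0,0],
  [0.01,-0.16,0,0,0,0],
])

```text
clock: 17.22
tcp_pos: [0.4086, -0.2812, 0.2337]
orientation: [-2.534, -1.853, 0.001]
contact_force: [-0.3, 0.3, 0.8]
grip_width: 0.0363
gripper_force: 0.0
```

```bash
python3 - <<'E'
from h import *
im=eyes.grab_frame("wrist")
top=eyes.grab_frame("top")[215:345,255:500]
a=cv2.resize(top,(640,340),interpolation=cv2.INTER_CUBIC); b=cv2.resize(im,(320,240))
c=np.zeros((580,640,3),np.uint8);c[:340]=a;c[340:,:320]=b
cv2.imwrite("pics/fin.png",c[:,:,::-1]);print(r.get_obs()["contact_force"],r.get_obs()["tcp_pos"])
E
```

```text
[ 0.76925668  0.29954348 -0.39763084] [ 0.40925416 -0.27880643  0.23388937]
```

View pics/fin.png

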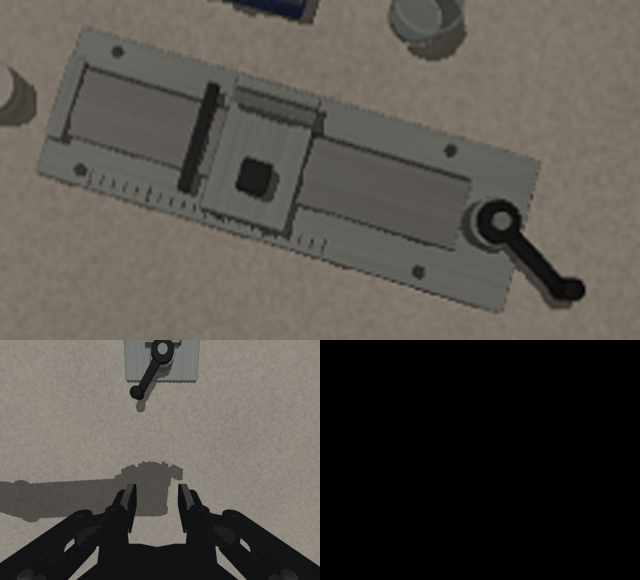

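The lever leans about 30° to -x (hub (500,222) to pin (570,290)), the gap at about (205,150) is visible, and the bystanders have not moved. Handing in.

```bash
python3 -c "
from bench import r
print(r.hand_in())"
```

```text
the job is handed in; nothing more can be done
None
```

Job handed in, verdict not shown: tight spot found at about 8.8 N along the track, carriage backed off to a gap of about 12 mm, lever swung to its locked stop, and the arm clear with the bystanders unmoved.

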